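# Squirt the gear from the tall spray can

## Task

Give the steel gear on its pedestal a short squirt of lubricant: press the white nozzle cap of the tall, slim spray can (the one clamped next to the gear) fully down, keep it down for about half a second, then let it spring all the way back up. Do not press the cap of the short, fat can, and leave the gear standing where it is.

Things in the scene. Friction and masses are not known exactly. Their poses are not given: they have to be found in the camera images.
- tall_nozzle (a joint): Sprung nozzle cap of the tall slim aluminium spray can (56 mm across). The can is clamped upright and fixed on a wooden board on the bench. Joint value in m: 0 = up, 0.010 = fully down; the cap moves straight down. The spring needs 3 N to start and 12 N to be fully down, and pushes the cap back up by itself when let go.
- tall_nozzle_top (a point): Centre of the flat, round top of the tall can's white cap (36 mm across, 28 mm high), 235 mm above the bench when up; it moves down with the cap. Its z axis points up, its x axis points along the nozzle's spray towards the gear: the gear's pedestal (plate 90 mm across, top 175 mm above the bench) stands 160 mm from the cap's axis in that direction, on the same board.
- short_nozzle (a joint): Sprung nozzle cap, of the same kind, of the short fat aluminium can (86 mm across), which is fixed on its own wooden board elsewhere on the bench, 0.25 m or more from the tall can; the top of its cap is 155 mm above the bench. Not to be pressed. 0 = up, 0.010 = fully down.
- gear: Loose steel gear with an upright hub, standing on the pedestal's plate: toothed disc 67 mm across and 18 mm high, hub 26 mm across, 48 mm high in all (its top is 223 mm above the bench). Origin at the centre of its underside, z up. To be left alone.
Not all that is in view belongs to the job. Of the things that look like the part that bears short_nozzle, the largest one is meant.

How it is judged:
By the outcome, as a careful person would: the job done as asked, in the order asked, and still so for the second after the job is handed in, with the robot touching nothing.
It also fails if it takes over 29 s, if anything falls off the work surface, if the arm or the gripper's body presses on something with over 40 N, if the wrist force passes 120 N, or if a joint passes its speed limit or range.

## Robot

A 6-joint arm with a two-finger parallel gripper is mounted at the origin on the work surface. World frame = base frame: x ahead of the robot, y to its left, z up, the work surface at z = 0. Lengths are in m, angles in rad, forces in N, time in s.
With the tool pointing down it reaches from about 0.325 to 0.775 m from the base axis. Payload 5.5 kg.
Tool frame: the origin (TCP) lies midway between the tips of the shut fingers; the grasp point (between the pads) lies 19 mm behind it; z points along the fingers, y is the line along which they close (so a half turn about z gives the same grasp; the last joint's range is limited). The gripper opens to 88 mm and grips with 3 to 60 N. Pads are 20 mm wide; open, the fingers measure 115 mm over their backs; the gripper's body (75 mm by 178 mm) begins 61 mm behind the grasp point.
Start: joints at [-1.306, 0.091, 1.231, -0, 1.82, -0.057], TCP at [0.19, -0.569, 0.223] pointing down, gripper open.
Joint ranges: [-2.87, 2.87], [-0.86, 2.18], [0.17, 2.46], [-1.51, 4.65], [0.06, 2.69], [-2.65, 2.65]. Speed limits (rad/s): [2.57, 2.57, 3.01, 3.14, 3.14, 3.14].

## Interface

Orientations are given as a unit quaternion [x, y, z, w].
In Python, from workcell import manip gives the robot as it stands.
- The arm moves only by the tool move_arm, never from a script. Its argument "commands" is a list of rows, each a list of 6 numbers: the shift along the tool's x, y, z in mm, then the turn, a rotation vector about the tool's x, y, z in rad. In form: [[dx, dy, dz, rx, ry, rz], ...]. A call has 1 to 20 rows; each row shifts and turns the commanded pose from where the row before left it, along the tool's axes as they then stand; what a row does not reach is not made up. A row lasts 1/12 s, in which the tool goes at most 41.7 mm and 7.16 degrees, less where a joint would pass 70% of its speed; a pose out of reach is approached as far as the arm can. A call is refused whole if a number of a shift passes 41.7 or a number of a turn 0.125, either way. A call with a gripper value outside its range is refused whole. "hand" is the finger opening in mm, from 0 to 87.8, set as the call begins (left out, the last holds). The fingers move at their own pace and stop on an object; the grip force is fixed at half the most. Time passes only in rows, so rows that do not move let the fingers close. It gives the time, the measured TCP pose, the force, the opening and the grip force at its end, in the units of the state.
- manip.state(): the state, without advancing time (a new reading comes with each control period).
- manip.get_image(name): name is "scene" or "side" or "wrist"; returns (picture, depth): 384x512x3 uint8, red, green, blue; 384x512 float32, m along the optical axis (not along the pixel's ray), 0 where there is no reading.
- manip.calibration(name): a dict with "camera_matrix" (3x3 intrinsics, pixels), "distortion" ([k1, k2, p1, p2, k3] as OpenCV has them; the pictures are not rectified), "R" (3x3) and "t" (3): a world point X has camera coordinates R X + t. Camera axes: x right, y down, z forward; pixel columns grow to the right and rows downward; lengths in m; the calibration is good to about 2 mm. A picture is of the moment at which its call begins: read the wrist's pose just before it. calibration takes no time and is no camera call; for the wrist camera it gives the pose at the moment of the call.
- manip.finish_job(): hands the job in; it is judged then, once.
The state is a dict: "t": time; "joint_pos": joint angles; "joint_velocities": joint speeds; "tau": joint torques, N m; "ee_pos": TCP position; "tcp_rot": TCP orientation; "force": force on the tool from outside, world axes, zero at the start; "wrist_torque": the same for the moment, N m; "width": finger opening in m; "grip_force": force on a finger pad.
Only numpy, scipy, OpenCV 4.12 (cv2) and the standard library are available. Lean on these libraries where they do the work, as an engineer would, in place of code of your own. Each camera call takes 0.05 s, during which the arm holds its last target. There are 200 camera calls.

## Working session

There is one attempt and no reset: what is moved stays moved. The work goes in short steps, Python scripts to look and compute and a tool call to move; the robot and the scene stay as the last step left them, time stands still between calls to the robot, and variables do not carry over. Pictures are saved under pics/ and viewed, at most 10 in all, crops included, and the job is handed in when it is done.

Besides the shell and the picture viewer there is one more tool, called after ">>>" in YAML: its name, and indented under it one key for each argument. move_arm: Moves the arm, as the interface text tells. Its arguments: {"type":"object","properties":{"commands":{"type":"array"},"hand":{"type":"number"}},"required":["commands"]}

```bash
mkdir -p pics
python3 - <<'E'
from workcell import manip
import cv2,numpy as np
for n in("scene","side"):
    p,d=manip.get_image(n);cv2.imwrite(f"pics/{n}.png",p[:,:,::-1]);np.savez(f"{n}.npz",p=p,d=d,**{k:np.array(v) for k,v in manip.calibration(n).items()})
s=manip.state();print(s['t'],s['ee_pos'],s['tcp_rot'],s['force'])
a=cv2.imread("pics/scene.png")
E
```

```text
0.1 [ 0.18969368 -0.56894047  0.22161971] [ 9.87082374e-01  1.60211095e-01 -8.67598047e-05 -8.85850631e-04] [0.20985077 0.84601884 0.20610683]
```

View pics/scene.png

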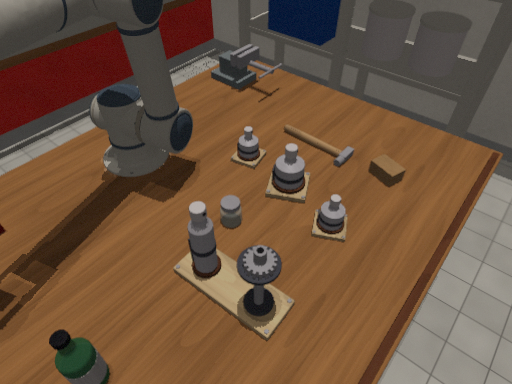

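View pics/side.png

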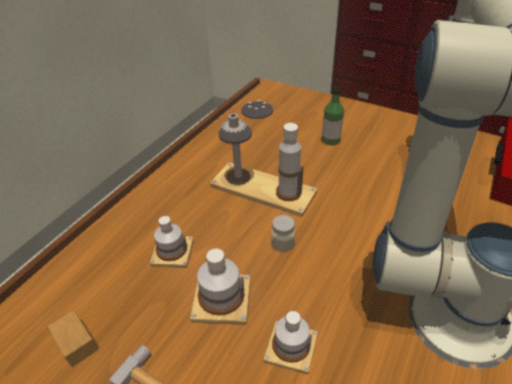

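Scene view candidates for the wanted cap:
- Tall slim can beside the gear pedestal: cap at (198,210), and (291,130) in the side view.
- Short cans with white caps: (291,153) the largest, (249,132) and (334,203).
- Jar at (231,203) and green bottle at (63,340).

I choose the can at (198,210), because it's slim and shares a board with the gear. Next I'll locate it and check it in a crop.

Run:
```python
import cv2,numpy as np
def cloud(n):
    z=np.load(n+".npz");d=z['d'];K=z['camera_matrix'];v,u=np.mgrid[:384,:512]
    q=cv2.undistortPoints(np.stack([u,v],-1).reshape(-1,1,2).astype(float),K,z['distortion']).reshape(384,512,2)
    X=np.dstack([q*d[...,None],d])
    return z['p'],d,(X-z['t'])@z['R']
for n,(u0,u1,v0,v1),(gu0,gu1,gv0,gv1) in(("scene",(184,214,198,225),(235,285,240,285)),("side",(278,305,118,145),(215,255,110,150))):
    p,d,W=cloud(n)
    w=W[v0:v1,u0:u1].reshape(-1,3); c=p[v0:v1,u0:u1].reshape(-1,3)
    ok=(d[v0:v1,u0:u1].ravel()>0)&(w[:,2]>.2)
    top=w[ok&(w[:,2]>.231)&(w[:,2]<.245)]
    print(n,"top n",len(top),"mean",top.mean(0).round(4),"min",top.min(0).round(4),"max",top.max(0).round(4),"zmax",w[ok][:,2].max().round(4))
    g=W[gv0:gv1,gu0:gu1].reshape(-1,3);g=g[(g[:,2]>.17)&(g[:,2]<.235)]
    print(" gear",g.mean(0).round(4),g.min(0).round(4),g.max(0).round(4))
a=cv2.imread("pics/scene.png")[190:340,160:310]
b=cv2.imread("pics/side.png")[95:215,200:320];b=cv2.resize(b,(400,400))
cv2.imwrite("pics/crop.png",np.hstack([cv2.resize(a,(400,400)),b]))
```

```text
scene top n 177 mean [ 0.5048 -0.1706  0.2343] min [ 0.4876 -0.1877  0.2311] max [ 0.521  -0.1534  0.2372] zmax 0.2372
 gear [ 0.6701 -0.1723  0.1888] [ 0.6168 -0.2074  0.17  ] [ 0.7069 -0.1176  0.2257]
side top n 93 mean [ 0.5003 -0.1665  0.2329] min [ 0.4841 -0.1867  0.2311] max [ 0.5172 -0.149   0.2352] zmax 0.2352
 gear [ 0.6546 -0.1505  0.1875] [ 0.6155 -0.2017  0.17  ] [ 0.703  -0.1157  0.2241]
```

View pics/crop.png

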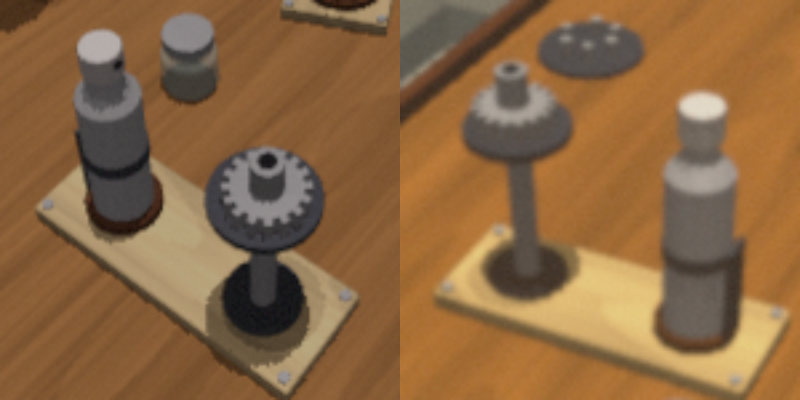

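The crop confirms it: the slim can with the white cap (left crop (100,45), right crop (703,105)) stands on the same board as the gear. The cap centre is at about (0.503, -0.169, 0.235). Now I'll work out the move in tool axes and check the bottle's height along the path.

```bash
cat > go.py <<'E'
from workcell import manip
import numpy as np
from scipy.spatial.transform import Rotation as R
def rel(t):
    s=manip.state();r=R.from_quat(s['tcp_rot'])
    print("t",s['t'],"pos",s['ee_pos'].round(4) if hasattr(s['ee_pos'],'round') else s['ee_pos'],"F",np.round(s['force'],1),"w",s['width'])
    print("tool shift mm",(r.inv().apply(np.array(t)-s['ee_pos'])*1000).round(1)); print(r.as_matrix().round(3))
E
python3 - <<'E'
import cv2,numpy as np
from go import rel
rel([.503,-.1685,.29])
z=np.load("scene.npz");d=z['d'];K=z['camera_matrix'];v,u=np.mgrid[:384,:512]
q=cv2.undistortPoints(np.stack([u,v],-1).reshape(-1,1,2).astype(float),K,z['distortion']).reshape(384,512,2)
W=(np.dstack([q*d[...,None],d])-z['t'])@z['R']
for n,(a,b,c,e) in dict(bottle=(52,75,332,350)).items():
    w=W[c:e,a:b].reshape(-1,3);w=w[w[:,2]>.1];print(n,np.median(w,0),w[:,2].max())
E
```

```text
t 0.1 pos [ 0.1897 -0.5689  0.2216] F [0.2 0.8 0.2] w 0.08758513581814152
tool shift mm [ 423.9 -280.9  -67.8]
[[ 0.949  0.316 -0.   ]
 [ 0.316 -0.949  0.002]
 [ 0.    -0.002 -1.   ]]
bottle [ 0.51142938 -0.4914082   0.18862134] 0.1934162405175042
```

>>> move_arm:
  commands:
    - [0,0,-23,0,0,0]
    - [0,0,-23,0,0,0]
    - [0,0,-22,0,0,0]
    - [25,-16.5,0,0,0,0]
    - [25,-16.5,0,0,0,0]
    - [25,-16.5,0,0,0,0]
    - [25,-16.5,0,0,0,0]
    - [25,-16.5,0,0,0,0]
    - [25,-16.5,0,0,0,0]
    - [25,-16.5,0,0,0,0]
    - [25,-16.5,0,0,0,0]
    - [25,-16.5,0,0,0,0]
    - [25,-16.5,0,0,0,0]
    - [25,-16.5,0,0,0,0]
    - [25,-16.5,0,0,0,0]
    - [25,-16.5,0,0,0,0]
    - [25,-16.5,0,0,0,0]
    - [25,-16.5,0,0,0,0]
    - [25,-16.5,0,0,0,0]
  hand: 0

```text
t: 1.68
ee_pos: [0.4863, -0.1909, 0.2902]
tcp_rot: [0.987, 0.16, -0.0, -0.0]
force: [-0.5, -0.4, 0.4]
width: 0.0004
grip_force: 0.0
```

Run:
```python
from go import rel
from workcell import manip
import cv2,numpy as np
rel([.503,-.1685,.29])
a,_=manip.get_image("scene");b,_=manip.get_image("wrist")
c=np.hstack([cv2.resize(a[130:330,120:320],(400,400)),cv2.resize(b,(400,300))[:, :] if 0 else cv2.copyMakeBorder(cv2.resize(b,(400,300)),0,100,0,0,0)])
cv2.imwrite("pics/over.png",c[:,:,::-1])
rel([.503,-.1685,.29])
```

```text
t 1.6833 pos [ 0.4863 -0.1909  0.2902] F [-0.5 -0.4  0.4] w 0.00038077741331162386
tool shift mm [ 22.9 -15.9   0.2]
[[ 0.949  0.316 -0.001]
 [ 0.316 -0.949  0.   ]
 [-0.001 -0.    -1.   ]]
t 1.7833 pos [ 0.4874 -0.1891  0.2897] F [-0.5 -0.6 -0.6] w 0.0004048970330496625
tool shift mm [ 21.4 -14.5  -0.3]
[[ 0.947  0.321 -0.001]
 [ 0.321 -0.947  0.002]
 [-0.    -0.002 -1.   ]]
```

View pics/over.png

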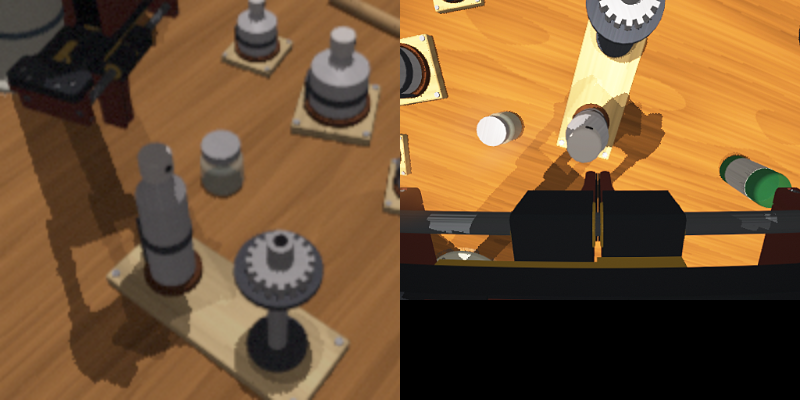

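The tool is one row short of the cap. In the wrist half of the picture the fingertips are at (597,175) and the cap at (587,145); the gear is undisturbed. I'll refine the cap centre from the close wrist depth.

Run:
```python
from go import rel
from workcell import manip
import cv2,numpy as np
z=manip.calibration("wrist");p,d=manip.get_image("wrist")
K=np.array(z['camera_matrix']);v,u=np.mgrid[:384,:512]
q=cv2.undistortPoints(np.stack([u,v],-1).reshape(-1,1,2).astype(float),K,np.array(z['distortion'])).reshape(384,512,2)
W=(np.dstack([q*d[...,None],d])-np.array(z['t']))@np.array(z['R'])
m=(d>0)&(abs(W[...,2]-.235)<.006)&(np.hypot(W[...,0]-.503,W[...,1]+.1685)<.03)
t=W[m];print(len(t),np.median(t,0).round(4),t.min(0).round(4),t.max(0).round(4))
c,r=cv2.minEnclosingCircle((t[:,:2]*1000).astype(np.float32));print(c,r)
rel([c[0]/1000,c[1]/1000,.245])
```

```text
1564 [ 0.5029 -0.1688  0.2344] [ 0.4845 -0.1865  0.229 ] [ 0.5197 -0.1513  0.2365]
(502.0172424316406, -168.80235290527344) 17.857332229614258
t 1.8333 pos [ 0.4864 -0.1908  0.2898] F [-0.1 -0.7 -0.2] w 0.0005335116999388787
tool shift mm [ 21.9 -15.8  44.8]
[[ 0.948  0.32  -0.001]
 [ 0.32  -0.948  0.001]
 [-0.001 -0.001 -1.   ]]
```

>>> move_arm:
  commands:
    - [11,-8,0,0,0,0]
    - [11,-8,0,0,0,0]
    - [0,0,15,0,0,0]
    - [0,0,15,0,0,0]
    - [0,0,15,0,0,0]
    - [0,0,0,0,0,0]
    - [0,0,0,0,0,0]
    - [0,0,0,0,0,0]

```text
t: 2.5
ee_pos: [0.5013, -0.1709, 0.2465]
tcp_rot: [0.987, 0.16, 0.0, 0.0]
force: [0.3, -0.4, 0.2]
width: 0.0006
grip_force: 0.0
```

>>> move_arm:
  commands:
    - [0,2,5,0,0,0]
    - [0,0,5,0,0,0]
    - [0,0,0,0,0,0]
    - [0,0,0,0,0,0]

```text
t: 2.83
ee_pos: [0.5022, -0.1722, 0.2357]
tcp_rot: [0.987, 0.16, 0.0, 0.0]
force: [0.6, 0.0, 1.0]
width: 0.0006
grip_force: 0.0
```

>>> move_arm:
  commands:
    - [1,-3,-3,0,0,0]
    - [0,0,3,0,0,0]
    - [0,0,4,0,0,0]
    - [0,0,4,0,0,0]
    - [0,0,2,0,0,0]

```text
t: 3.25
ee_pos: [0.5026, -0.1686, 0.2268]
tcp_rot: [0.987, 0.16, 0.001, 0.0]
force: [-1.7, 1.7, 11.3]
width: -0.0
grip_force: 5.2
```

Force is 11.3 N at about 8–9 mm down, so I'll press the last bit home.

>>> move_arm:
  commands:
    - [0,0,2,0,0,0]
    - [0,0,1,0,0,0]

```text
t: 3.42
ee_pos: [0.5026, -0.1686, 0.2252]
tcp_rot: [0.987, 0.16, 0.002, 0.001]
force: [-2.3, 1.8, 14.9]
width: 0.0006
grip_force: 7.3
```

>>> move_arm:
  commands:
    - [0,0,1,0,0,0]
    - [0,0,0,0,0,0]

```text
t: 3.58
ee_pos: [0.5026, -0.1686, 0.2252]
tcp_rot: [0.987, 0.16, 0.002, 0.001]
force: [-2.2, 1.8, 14.2]
width: 0.0009
grip_force: 7.4
```

>>> move_arm:
  commands:
    - [0,0,2,0,0,0]
    - [0,0,0,0,0,0]

```text
t: 3.75
ee_pos: [0.5027, -0.1686, 0.2252]
tcp_rot: [0.987, 0.16, 0.003, 0.002]
force: [-4.0, 3.3, 21.6]
width: 0.0002
grip_force: 10.8
```

The height is unchanged while the force rises to 21.6 N, so the cap is on its stop and has been for about 0.35 s. I'll hold two more rows, then lift straight up.

>>> move_arm:
  commands:
    - [0,0,0,0,0,0]
    - [0,0,0,0,0,0]
    - [0,0,-20,0,0,0]
    - [0,0,-20,0,0,0]
    - [0,0,-20,0,0,0]
    - [0,0,-20,0,0,0]
    - [-25,16.5,0,0,0,0]
    - [-25,16.5,0,0,0,0]
    - [-25,16.5,0,0,0,0]
    - [0,0,0,0,0,0]
    - [0,0,0,0,0,0]

```text
t: 4.67
ee_pos: [0.4461, -0.2403, 0.2992]
tcp_rot: [0.987, 0.159, -0.0, -0.0]
force: [0.7, 0.5, -0.6]
width: 0.0007
grip_force: 0.0
```

Run:
```python
from go import rel
from workcell import manip
import cv2,numpy as np
rel([.503,-.1685,.29])
for n in("scene","side"):
    o=np.load(n+".npz");p,d=manip.get_image(n);K=o['camera_matrix'];v,u=np.mgrid[:384,:512]
    q=cv2.undistortPoints(np.stack([u,v],-1).reshape(-1,1,2).astype(float),K,o['distortion']).reshape(384,512,2)
    W=(np.dstack([q*d[...,None],d])-o['t'])@o['R']; W0=(np.dstack([q*o['d'][...,None],o['d']])-o['t'])@o['R']
    for w,k in((W0,"before"),(W,"after")):
        c=w[(np.hypot(w[...,0]-.5026,w[...,1]+.1686)<.015)&(w[...,2]>.215)&(w[...,2]<.245)]
        g=w[(np.hypot(w[...,0]-.662,w[...,1]+.16)<.06)&(w[...,2]>.185)&(w[...,2]<.235)]
        print(n,k,"cap z",len(c),np.percentile(c[:,2],[50,80]).round(4),"gear",len(g),np.median(g,0).round(4))
    if n=="scene": cv2.imwrite("pics/after.png",p[:,:,::-1])
```

```text
t 4.6667 pos [ 0.4461 -0.2403  0.2992] F [ 0.7  0.5 -0.6] w 0.0006643430969785672
tool shift mm [ 76.6 -50.3   9.3]
[[ 0.949  0.314 -0.   ]
 [ 0.314 -0.949  0.   ]
 [-0.    -0.    -1.   ]]
scene before cap z 125 [0.2344 0.2352] gear 789 [ 0.672  -0.1714  0.1931]
scene after cap z 123 [0.2346 0.2354] gear 787 [ 0.6721 -0.1712  0.1931]
side before cap z 63 [0.2329 0.2336] gear 353 [ 0.6583 -0.1542  0.192 ]
side after cap z 63 [0.233 0.234] gear 356 [ 0.6582 -0.1542  0.1921]
```

View pics/after.png

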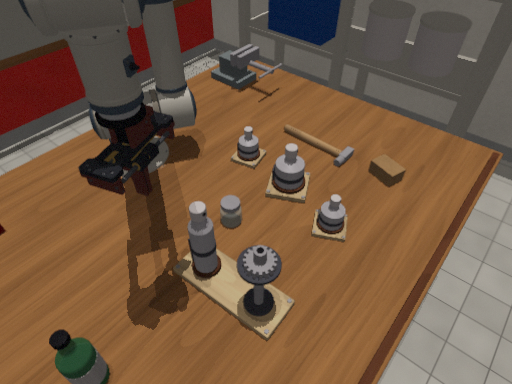

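The cap at (198,210) is back up at its starting height, the gear at (260,260) hasn't moved, and the arm is clear. I'm handing the job in.

```bash
python3 -c "
from workcell import manip
print(manip.finish_job())"
```

```text
the job is handed in; nothing more can be done
None
```

I pressed the tall can's cap onto its stop for about half a second and let it spring back to its starting height; the gear did not move, the short can was not touched, and the job is handed in (no verdict shown).

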